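# Show which radio goes on charge, and where

### The job

A steward has come to the event office desk to put a radio on charge; show which radio and where, without touching anything. Point down with your fingertips at the complete radio lying on the desk (the one with its antenna on, not the one whose antenna is missing), about 2 cm above the middle of it, for a good two seconds; then point in the same way just above the mouth of the one empty cup in the charger, again for a good two seconds, and then draw your hand well away, some 25 cm or more from both. Nothing may be touched or moved at any time, and do not bring your fingertips close above any other radio.

Things in the scene. Friction and masses are not known exactly. Their poses are not given: they have to be found in the camera images.
- loose_radio_face (a point): The complete radio lying loose on its back on the desk, left or right of the calculator: black body 98 x 56 mm, 37 mm thick, with a stub antenna 42 mm long at its top end, pointing roughly to the robot's left (+y). This point is the middle of its upward-facing front, 37 mm above the desk; x runs along the body towards the antenna, z is up.
- faulty_radio_face (a point): The other radio lying on the desk, waiting for repair: the same body, but with only a small brass socket where its antenna should be. Point and axes as for the complete radio (37 mm above the desk). Not to be pointed at.
- free_cup_mouth (a point): Centre of the mouth of the empty charging cup, 53 mm above the desk (z up). The charger is a low black base, 100 x 470 mm, with a row of five equal cups 90 mm apart; any may be the empty one. A cup measures 56 mm (x) by 76 mm (y, along the row), pocket 41 x 61 mm, 35 mm deep. Radios in the neighbouring cups begin 62 mm from this point along the row; their antennas end 158 mm above the desk.
- charging1_top (a point): A radio standing upright on charge in one of the other cups; this point is the middle of the top of its body (36 x 56 mm), 116 mm above the desk; its knobs rise 11 mm and its antenna 42 mm above this point. z is up. Not to be pointed at.
- charging2_top (a point): A radio standing upright on charge in one of the other cups; this point is the middle of the top of its body (36 x 56 mm), 116 mm above the desk; its knobs rise 11 mm and its antenna 42 mm above this point. z is up. Not to be pointed at.
- charging3_top (a point): A radio standing upright on charge in one of the other cups; this point is the middle of the top of its body (36 x 56 mm), 116 mm above the desk; its knobs rise 11 mm and its antenna 42 mm above this point. z is up. Not to be pointed at.
- charging4_top (a point): A radio standing upright on charge in one of the other cups; this point is the middle of the top of its body (36 x 56 mm), 116 mm above the desk; its knobs rise 11 mm and its antenna 42 mm above this point. z is up. Not to be pointed at.

How it is judged:
By the outcome, as a careful person would: the job done as asked, in the order asked, and still so for the second after the job is handed in, with the robot touching nothing.
It also fails if it takes over 54 s, if anything falls off the work surface, if the arm or the gripper's body presses on something with over 40 N, if the wrist force passes 120 N, or if a joint passes its speed limit or range.

### The arm

A 7-joint arm with a two-finger parallel gripper is mounted at the origin on the work surface. World frame = base frame: x ahead of the robot, y to its left, z up, the work surface at z = 0. Lengths are in mm, angles in rad, forces in N, time in s.
With the tool pointing down it reaches from about 375 to 925 mm from the base axis. Payload 3.1 kg.
Tool frame: the origin (TCP) lies midway between the tips of the shut fingers; the grasp point (between the pads) lies 19 mm behind it; x points along the fingers, z is the direction in which the jaws open and shut, and the axes are right-handed (so a half turn about x gives the same grasp; the last joint's range is limited). The gripper opens to 85 mm and grips with 20 to 120 N. Pads are 22 mm wide; open, the fingers measure 114 mm over their backs; the gripper's body (76 mm by 85 mm) begins 54 mm behind the grasp point. The pads swing forward as they close: fully open they stand 13 mm farther back than shut.
Start: joints at [-1.358, 0.383, 0.044, 1.598, -0.018, 1.161, -0.05], TCP at [198.76, 618.867, 195.969] pointing down, gripper open.
Joint ranges: [-2.61, 2.61], [-0.41, 2.15], [-1.48, 1.57], [0, 2.5], [-1.57, 4.71], [0.05, 1.97], [-2.85, 2.85]. Speed limits (rad/s): [2.79, 2.79, 3.14, 3.14, 3.14, 3.14, 3.14].

### API

Orientations are given as a rotation vector (axis times angle).
In Python, from rig import env, capture, camera_params, trace gives the robot as it stands. The module is installed in compiled form; this text tells all that it offers.
- The arm moves only by the shell command python3 -m creep 'ROWS' [FORCE]. ROWS is a JSON object of lists of equal length, an entry for each row: "twist": the turn, a rotation vector about the world's x, y, z in rad, a list of three; "dp": the shift along the world's x, y, z in cm, a list of three; "gripper": the finger opening in cm, from 0 to 8.54. In form: {"twist": [[ax, ay, az], ...], "dp": [[dx, dy, dz], ...], "gripper": [gripper, ...]}. A call has 1 to 20 rows; each row shifts and turns the commanded pose from where the row before left it; what a row does not reach is not made up. A row lasts 1/10 s, in which the tool goes at most 50 mm and 8.59 degrees, less where a joint would pass 70% of its speed; a pose out of reach is approached as far as the arm can. A call is refused whole if a number of a shift passes 5 or a number of a turn 0.15, either way. A call with a gripper value outside its range is refused whole. The fingers move at their own pace and stop on an object; FORCE is the grip in N (left out, the last holds). Time passes only in rows, so rows that do not move let the fingers close. It gives the time, the measured TCP pose, the force and the opening at its end, in the units of the state.
- env.sense(): the state, without advancing time (a new reading comes with each control period).
- capture(name): name is "side" or "top"; returns the picture (480x640x3 uint8, red, green, blue); there is no depth.
- camera_params(name): a dict with "camera_matrix" (3x3 intrinsics, pixels), "extrinsics" (4x4, takes a point from world to camera coordinates). Camera axes: x right, y down, z forward; pixel columns grow to the right and rows downward; lengths in mm; the calibration is good to about 2 mm. A picture is of the moment at which its call begins. camera_params takes no time and is no camera call.
- env.hand_in(): hands the job in, once; it reports no verdict.
Trained networks look in the newest picture that a camera, given by its name, has taken for a name from the list of things; names that differ only in an ending like _2 or _b are one class to them, and where a whole thing is asked for, a point or a joint stands for the part that bears it (a point fixed in the world has none). Each returns a list of dicts, best first, with "score" (0 to 1); they miss things now and then, are a little off and sometimes report something else, mostly with a low value. They report only what shows in the picture. A call takes as long as a camera call.
- trace(camera, label): "pixels" (480x640 bool, what is visible of it) and "rect" ([centre column, centre row, width, height] in pixels, round what is visible of it).
The state is a dict: "clock": time; "qpos": joint angles; "joint_vel": joint speeds; "tau": joint torques, N m; "position": TCP position; "tcp_rot": TCP orientation; "force": force on the tool from outside, world axes, zero at the start; "ft_torque": the same for the moment, N m; "grip_width": opening from 0.0 (shut) to 1.0 (fully open).
Only numpy, scipy, OpenCV 4.12 (cv2) and the standard library are available. Lean on these libraries where they do the work, as an engineer would, in place of code of your own. Each camera call takes 0.05 s, during which the arm holds its last target. There are 200 camera calls.

## Working session

There is one attempt and no reset: what is moved stays moved. The work goes in short steps, Python scripts to look and compute and a shell command to move; the robot and the scene stay as the last step left them, time stands still between calls to the robot, and variables do not carry over. Pictures are saved under pics/ and viewed, about 8 in all and at most 12, crops included, and the job is handed in when it is done.

```bash
mkdir -p pics; python3 - <<'E'
from rig import env,capture,camera_params,trace
import cv2,numpy as np
s=env.sense();print({k:np.round(s[k],3).tolist() for k in ('clock','position','tcp_rot','force','grip_width')})
for c in('side','top'):
    im=capture(c);cv2.imwrite(f'pics/{c}0.png',im[:,:,::-1])
    p=camera_params(c);print(c,np.round(p['camera_matrix'],1).tolist(),np.round(p['extrinsics'],3).tolist())
    for l in('loose_radio_face','faulty_radio_face','free_cup_mouth','charging1_top'):
        print(l,[(round(d['score'],2),np.round(d['rect']).tolist()) for d in trace(c,l)])
E
```

```text
{'clock': 0.0, 'position': [198.46, 617.857, 194.552], 'tcp_rot': [-0.979, 1.342, 0.976], 'force': [0.494, -0.387, -0.338], 'grip_width': 1.0}
side [[518.8, 0.0, 316.3], [0.0, 518.8, 243.4], [0.0, 0.0, 1.0]] [[-0.986, -0.164, 0.01, 505.682], [-0.136, 0.781, -0.609, 132.478], [0.092, -0.602, -0.793, 942.663], [0.0, 0.0, 0.0, 1.0]]
loose_radio_face [(0.81, [377.0, 201.0, 36.0, 58.0]), (0.43, [358.0, 380.0, 58.0, 75.0])]
faulty_radio_face [(0.84, [358.0, 381.0, 53.0, 72.0]), (0.57, [266.0, 227.0, 31.0, 51.0])]
free_cup_mouth [(0.88, [231.0, 327.0, 49.0, 61.0])]
charging1_top [(0.92, [267.0, 227.0, 28.0, 50.0]), (0.72, [297.0, 162.0, 22.0, 45.0])]
top [[517.6, 0.0, 313.0], [0.0, 517.6, 245.3], [0.0, 0.0, 1.0]] [[-0.001, -1.0, 0.022, -19.301], [-0.998, -0.0, -0.068, 526.991], [0.068, -0.022, -0.997, 930.264], [0.0, 0.0, 0.0, 1.0]]
loose_radio_face [(0.87, [407.0, 307.0, 83.0, 44.0])]
faulty_radio_face [(0.95, [189.0, 307.0, 64.0, 45.0])]
free_cup_mouth [(0.68, [222.0, 190.0, 44.0, 40.0])]
charging1_top [(0.9, [322.0, 194.0, 38.0, 36.0])]
```

View pics/top0.png

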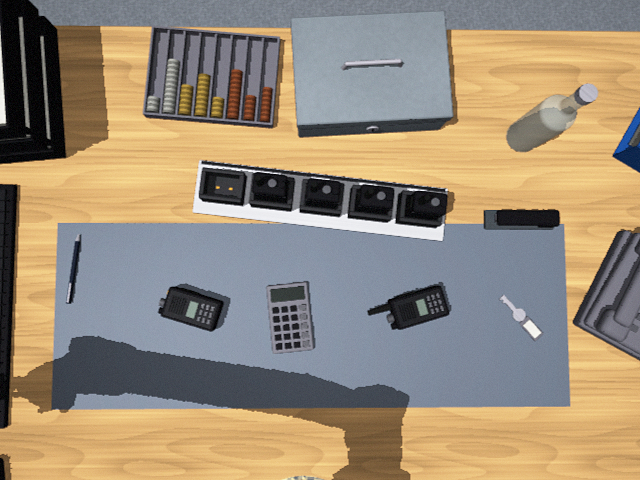

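View pics/side0.png

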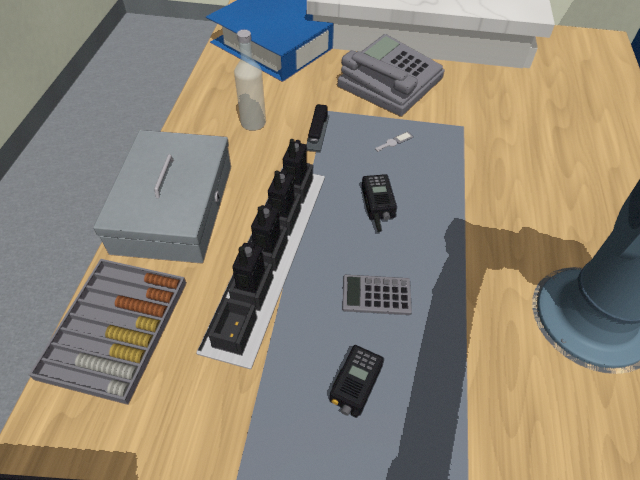

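The top view shows the complete radio's body at about (418,306), with its antenna at (377,310). The faulty radio is at (193,307) and the empty cup is leftmost at (222,187). The side view agrees: complete radio (379,197), empty cup (233,325), faulty radio (357,380). I'll enlarge both for accurate corners.

```bash
python3 - <<'E'
import cv2,numpy as np
t=cv2.imread('pics/top0.png');s=cv2.imread('pics/side0.png')
def c(im,x,y,w=80,h=60):return cv2.resize(im[y:y+h,x:x+w],(400,300),interpolation=cv2.INTER_CUBIC)
def g(im,x,y):
    o=c(im,x,y); o=cv2.convertScaleAbs(o,alpha=1.8,beta=20)
    for i in range(0,400,50):cv2.putText(o,str(x+i//5),(i,10),0,.35,(0,0,255),1);cv2.line(o,(i,12),(i,18),(0,0,255),1)
    for i in range(0,300,50):cv2.putText(o,str(y+i//5),(0,i+4),0,.35,(0,0,255),1);cv2.line(o,(24,i),(30,i),(0,0,255),1)
    return o
cv2.imwrite('pics/crop1.png',np.vstack([np.hstack([g(t,370,275),g(s,340,170)]),np.hstack([g(t,185,160),g(s,195,295)])]))
E
```

```text
(no output)
```

View pics/crop1.png

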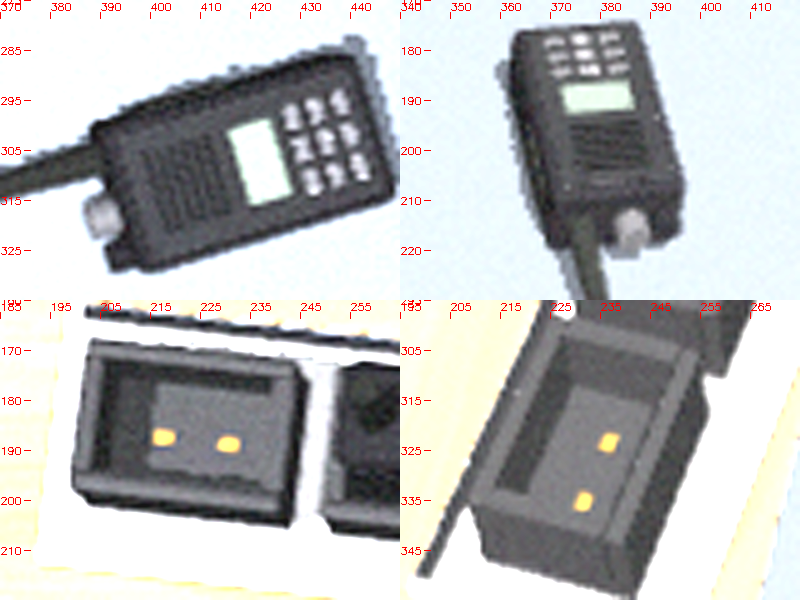

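The crops show the radio's upper-face corners and the cup's rim corners clearly. I'll triangulate their centres.

```bash
python3 - <<'E'
from rig import env,camera_params
import cv2,numpy as np
P={};E={};K={}
for c in('side','top'):
    p=camera_params(c);K[c]=np.array(p['camera_matrix']);E[c]=np.array(p['extrinsics']);P[c]=K[c]@E[c][:3]
def plane(c,uv,z):
    R=E[c][:3,:3];t=E[c][:3,3];o=-R.T@t;d=R.T@np.linalg.inv(K[c])@[*uv,1];return o+d*(z-o[2])/d[2]
def q(a,o):return np.array(a)/5+o
D={'radio':(q([(108,128),(352,62),(393,195),(150,262)],(370,275)),q([(160,188),(118,35),(237,22),(280,178)],(340,170)),37),
'cup':(q([(90,45),(303,62),(290,215),(75,188)],(185,160)),q([(75,195),(160,20),(303,50),(214,241)],(195,295)),53)}
# correspondence order differs; use centres
for n,(a,b,z) in D.items():
    ct=a.mean(0);cs=b.mean(0)
    X=cv2.triangulatePoints(P['top'],P['side'],ct,cs)[:,0];print(n,'tri',np.round(X[:3]/X[3],1))
    for c,v in(('top',a),('side',b)):
        w=np.array([plane(c,u,z) for u in v]);print(c,np.round(w.mean(0),1),np.round(w[:,:2]).tolist(),'edges',np.round(np.linalg.norm(w-np.roll(w,-1,0),axis=1)))
for n,u in(('faulty',(194,307)),('chg1',(271,187)),('keyb',(15,300)),('tray',(60,155))):print(n,np.round(plane('top',u,40)))
for c in P:print(c,'cam',np.round(-E[c][:3,:3].T@E[c][:3,3]))
from scipy.spatial.transform import Rotation as R
s=env.sense();print(np.round(R.from_rotvec(s['tcp_rot']).as_matrix(),2))
E
```

```text
radio tri [ 414.1 -212.    32. ]
top [ 414.5 -210.9   37. ] [[427.0, -160.0], [450.0, -248.0], [402.0, -262.0], [379.0, -174.0]] edges [91. 49. 91. 50.]
side [ 414.4 -208.2   37. ] [[425.0, -159.0], [452.0, -242.0], [402.0, -259.0], [378.0, -173.0]] edges [87. 52. 89. 49.]
cup tri [632.9 142.3  44. ]
top [630.8 140.8  53. ] [[660.0, 176.0], [654.0, 101.0], [600.0, 105.0], [609.0, 181.0]] edges [76. 55. 76. 51.]
side [631.1 146.   53. ] [[661.0, 178.0], [651.0, 108.0], [600.0, 111.0], [612.0, 186.0]] edges [70. 51. 76. 50.]
faulty [416. 191.  40.]
chg1 [631.  56.  40.]
keyb [429. 504.  40.]
tray [688. 434.  40.]
side cam [430. 547. 823.]
top cam [462.   1. 964.]
[[-0.   -0.95  0.31]
 [-0.    0.31  0.95]
 [-1.    0.   -0.  ]]
```

Radio face is near (414.5, -210, 37) and the cup mouth near (631, 142.5, 53). The two views agree to about 5 mm. I'll raise the hand, shut the fingers and sweep across high up.

```bash
python3 -m creep '{"twist":[[0,0,0],[0,0,0],[0,0,0],[0,0,0],[0,0,0],[0,0,0],[0,0,0],[0,0,0],[0,0,0],[0,0,0],[0,0,0],[0,0,0],[0,0,0],[0,0,0],[0,0,0],[0,0,0],[0,0,0],[0,0,0]],"dp":[[0,0,1],[0,0,1],[0,0,1],[0,0,1],[0,0,1],[0,0,1],[1.9,-2.4,0],[1.9,-2.4,0],[1.9,-2.4,0],[1.9,-2.4,0],[1.9,-2.4,0],[1.9,-2.4,0],[1.9,-2.4,0],[1.9,-2.4,0],[1.9,-2.4,0],[1.9,-2.4,0],[1.9,-2.4,0],[1.9,-2.4,0]],"gripper":[0,0,0,0,0,0,0,0,0,0,0,0,0,0,0,0,0,0]}'
```

```text
clock: 2.3
position: [427.5, 329.9, 256.7]
tcp_rot: [-0.977, 1.34, 0.977]
force: [0.1, -0.6, -0.1]
grip_width: 0.002
```

```bash
python3 -m creep '{"twist":[[0,0,0.05],[0,0,0.05],[0,0,0.05],[0,0,0.05],[0,0,0],[0,0,0],[0,0,0],[0,0,0],[0,0,0],[0,0,0],[0,0,0],[0,0,0],[0,0,0],[0,0,0],[0,0,0],[0,0,0],[0,0,0],[0,0,0],[0,0,0],[0,0,0]],"dp":[[0,-3,0],[0,-3,0],[0,-3,0],[0,-3,0],[0,-3,0],[0,-3,0],[0,-3,0],[0,-3,0],[0,-3,0],[0,-3,0],[0,-3,0],[0,-3,0],[0,-3,0],[0,-3,0],[-0.3,-3,0],[-0.3,-3,0],[-0.3,-3,0],[-0.4,-3,0],[0,0,0],[0,0,0]],"gripper":[0,0,0,0,0,0,0,0,0,0,0,0,0,0,0,0,0,0,0,0]}'
```

```text
clock: 4.3
position: [413.7, -209.6, 256.4]
tcp_rot: [-1.125, 1.259, 1.126]
force: [0.2, 1.4, 0.2]
grip_width: 0.003
```

```bash
python3 -m creep '{"twist":[[0,0,0],[0,0,0],[0,0,0],[0,0,0],[0,0,0],[0,0,0],[0,0,0],[0,0,0],[0,0,0],[0,0,0]],"dp":[[0,0,-2],[0,0,-2],[0,0,-2],[0,0,-2],[0,0,-2],[0,0,-2],[0,0,-2],[0,0,-2],[0,0,-1],[0,0,0]],"gripper":[0,0,0,0,0,0,0,0,0,0]}'; python3 - <<'E'
from rig import capture
import cv2
s=capture('side');cv2.imwrite('pics/side1.png',s[:,:,::-1])
cv2.imwrite('pics/side1c.png',cv2.resize(s[80:320,270:590,::-1],(800,600)))
E
```

```text
clock: 5.3
position: [412.8, -207.4, 84.7]
tcp_rot: [-1.126, 1.261, 1.132]
force: [-0.2, -0.4, -0.2]
grip_width: -0.002
```

View pics/side1c.png

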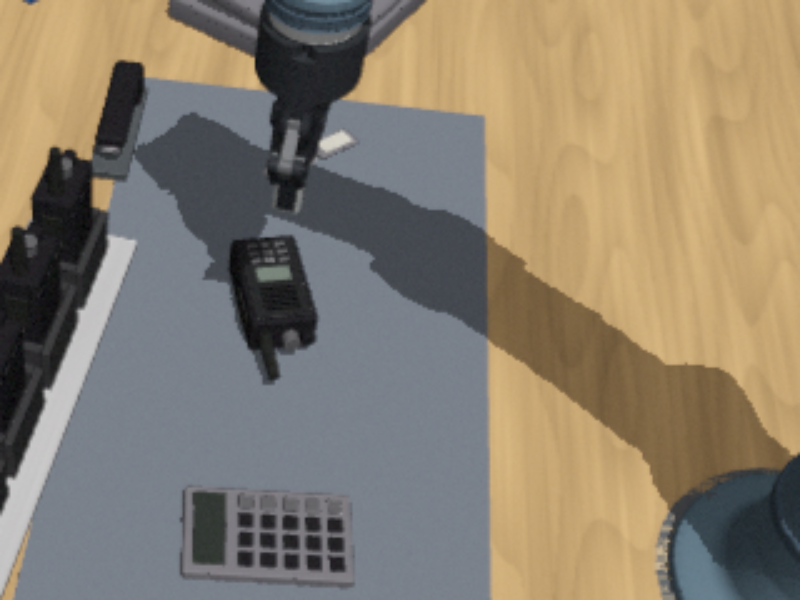

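The fingertips show at about full-image (385,163), above and behind the radio. I'll compare this with the projected TCP.

```bash
python3 - <<'E'
from rig import camera_params,capture,env
import numpy as np,cv2
s=env.sense();print(np.round(s['position'],1))
for c in('side','top'):
    p=camera_params(c);P=p['camera_matrix']@np.array(p['extrinsics'])[:3]
    for X in(s['position'],[414.5,-210,37],[414.5,-210,57]):
        x=P@[*X,1];print(c,np.round(x[:2]/x[2],1))
t=capture('top');cv2.imwrite('pics/top1.png',cv2.resize(t[230:380,320:520,::-1],(800,600)))
E
```

```text
[ 413.7 -208.2   85.7]
side [382.6 174.1]
side [379.7 190.1]
side [380.7 183.4]
top [425.2 309.2]
top [419.7 307.3]
top [422.3 307.9]
```

View pics/top1.png

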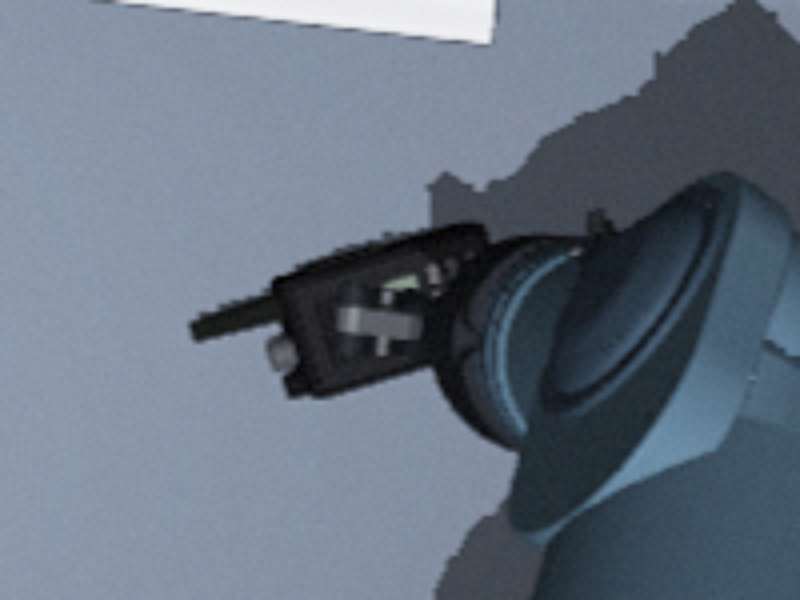

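```bash
python3 - <<'E'
import cv2
s=cv2.imread('pics/side1.png')[120:210,340:430]
s=cv2.convertScaleAbs(cv2.resize(s,(600,600),interpolation=cv2.INTER_CUBIC),alpha=2,beta=10)
cv2.circle(s,(int(42.6*6.667),int(54.1*6.667)),4,(0,0,255),-1)
cv2.imwrite('pics/side1z.png',s)
E
```

```text
(no output)
```

View pics/side1z.png

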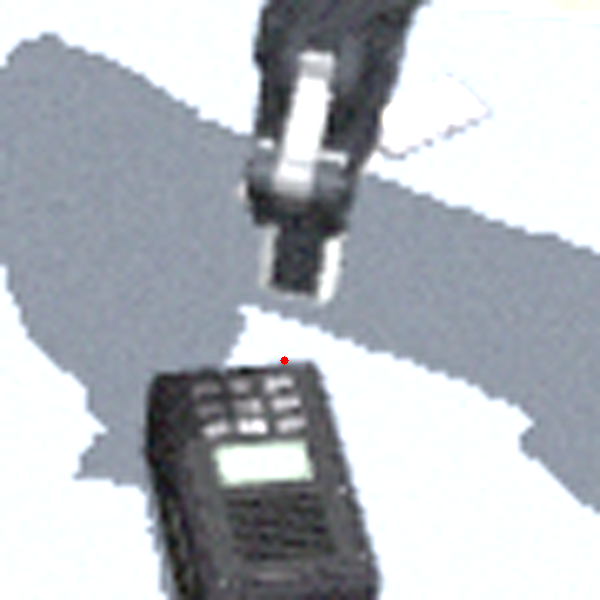

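The tip appears about 9 px (roughly 20 mm) above its predicted place in the side view. Before going lower I'll retake the picture to see whether it was a lag.

```bash
python3 - <<'E'
from rig import env,capture
import cv2,numpy as np
a=cv2.imread('pics/side1.png');s=capture('side')[:,:,::-1]
cv2.imwrite('pics/side2.png',s)
d=np.abs(a.astype(int)-s).max(2)[100:210,340:430];print('changed px',(d>40).sum())
t=capture('top')[:,:,::-1];cv2.imwrite('pics/top2.png',t)
z=lambda i,x,y:cv2.convertScaleAbs(cv2.resize(i[y:y+75,x:x+50],(400,600),interpolation=cv2.INTER_CUBIC),alpha=2,beta=10)
o=np.hstack([z(s.copy(),360,120),z(t.copy(),395,270)])
cv2.circle(o,(int(22.6*8),int(54.1*8)),3,(0,0,255),-1);cv2.circle(o,(400+int(30.2*8),int(39.2*8)),3,(0,0,255),-1)
cv2.imwrite('pics/z2.png',o);st=env.sense();print(np.round(st['position'],1),np.round(st['qpos'],3),st['clock'])
E
```

```text
changed px 242
[ 414.9 -209.2   87. ] [-0.418  0.235  0.883  2.16  -0.244  0.844  2.076] 5.5
```

View pics/z2.png

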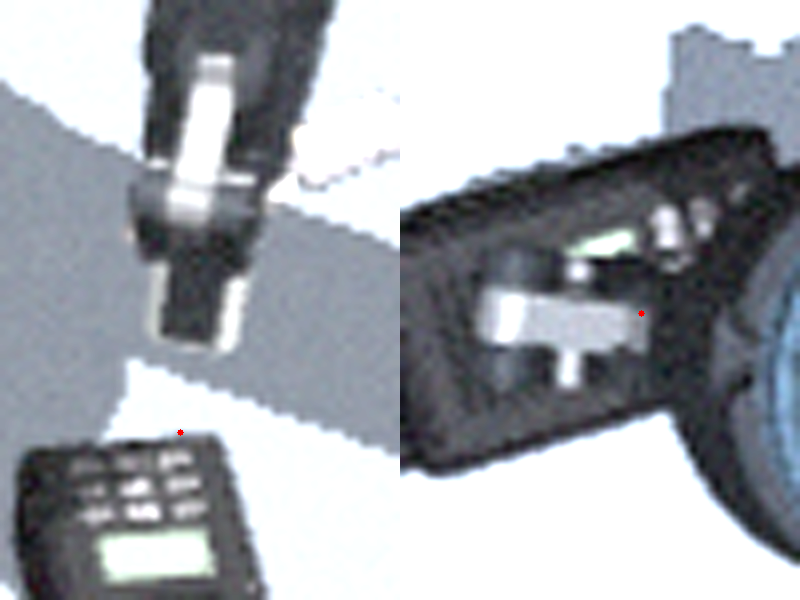

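```bash
cat > h.py <<'E'
from rig import camera_params
import numpy as np,cv2
P={c:np.array(camera_params(c)['camera_matrix'])@np.array(camera_params(c)['extrinsics'])[:3] for c in('side','top')}
def tri(s,t):
    X=cv2.triangulatePoints(P['side'],P['top'],np.array(s,float),np.array(t,float))[:,0];X=X[:3]/X[3]
    e=[np.round(proj(c,X)-u,1) for c,u in(('side',s),('top',t))];return np.round(X,1),e
def proj(c,X):
    x=P[c]@[*X,1];return x[:2]/x[2]
E
python3 - <<'E'
from h import *
S=lambda x,y:(360+x/8,120+y/8)
T=lambda x,y:(395+(x-400)/8,270+y/8)
for n,s,t in(('pinL',S(152,163),T(578,268)),('pinR',S(250,180),T(570,385)),('padL/pin',S(160,345),T(578,268)),('padR/pin',S(232,350),T(570,385)),('linkbot',S(185,205),T(490,318)),('linktop',S(213,65),T(640,330))):print(n,*tri(s,t))
E
```

```text
pinL [ 429.4 -168.   205.8] [array([0.4, 0. ]), array([-0. , -0.4])]
pinR [ 407.8 -166.2  205.8] [array([0.2, 0. ]), array([-0. , -0.2])]
padL/pin [ 424.  -183.3  137.4] [array([-0.9, -0.1]), array([0. , 1.1])]
padR/pin [ 404.2 -180.4  141.6] [array([0.7, 0. ]), array([-0. , -0.8])]
linkbot [ 420.8 -150.8  210. ] [array([0.5, 0. ]), array([-0. , -0.6])]
linktop [ 419.4 -173.3  230.6] [array([0.3, 0. ]), array([-0. , -0.3])]
```

Triangulated hand features also suggest the hand is about 30 mm higher than reported. I'll raise it and tilt the fingers toward +y, so that both cameras see the tips and can settle it.

```bash
python3 -m creep '{"twist":[[0,0,0],[0,0,0],[0,0,0],[0.12,0,0],[0.12,0,0],[0.12,0,0],[0.12,0,0],[0.12,0,0],[0,0,0],[0,0,0]],"dp":[[0,0,2],[0,0,2],[0,0,2],[0,0,2],[0,0,2],[0,0,0],[0,0,0],[0,0,0],[0,0,0],[0,0,0]],"gripper":[0,0,0,0,0,0,0,0,0,0]}'; python3 - <<'E'
from h import *
from rig import capture,env
s=capture('side')[:,:,::-1].copy();t=capture('top')[:,:,::-1].copy();p=env.sense()['position']
o=[]
for n,i in(('side',s),('top',t)):
    u=proj(n,p);x,y=int(u[0])-30,int(u[1])-40;print(n,u.round(1),x,y)
    z=cv2.convertScaleAbs(cv2.resize(i[y:y+75,x:x+50],(400,600),interpolation=cv2.INTER_CUBIC),alpha=2,beta=10)
    cv2.circle(z,(int((u[0]-x)*8),int((u[1]-y)*8)),3,(0,0,255),-1);o.append(z)
cv2.imwrite('pics/z3.png',np.hstack(o))
E
```

```text
clock: 6.5
position: [413.6, -210.1, 186.0]
tcp_rot: [-0.672, 0.832, 1.38]
force: [0.6, -0.6, 1.1]
grip_width: -0.0
side [388.3 134.7] 358 94
top [441.3 312.4] 411 272
```

View pics/z3.png

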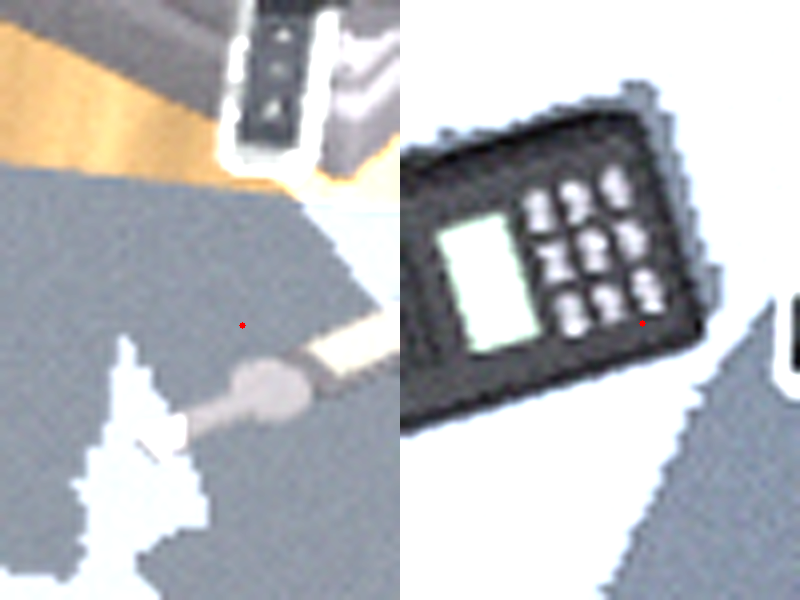

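```bash
python3 - <<'E'
from h import *
from rig import capture
s=capture('side')[:,:,::-1].copy();t=capture('top')[:,:,::-1].copy()
z=lambda i,x,y:cv2.convertScaleAbs(cv2.resize(i[y:y+75,x:x+50],(400,600),interpolation=cv2.INTER_CUBIC),alpha=2,beta=0)
cv2.imwrite('pics/z4.png',np.hstack([z(s,365,60),z(t,450,275)]))
E
```

```text
(no output)
```

View pics/z4.png

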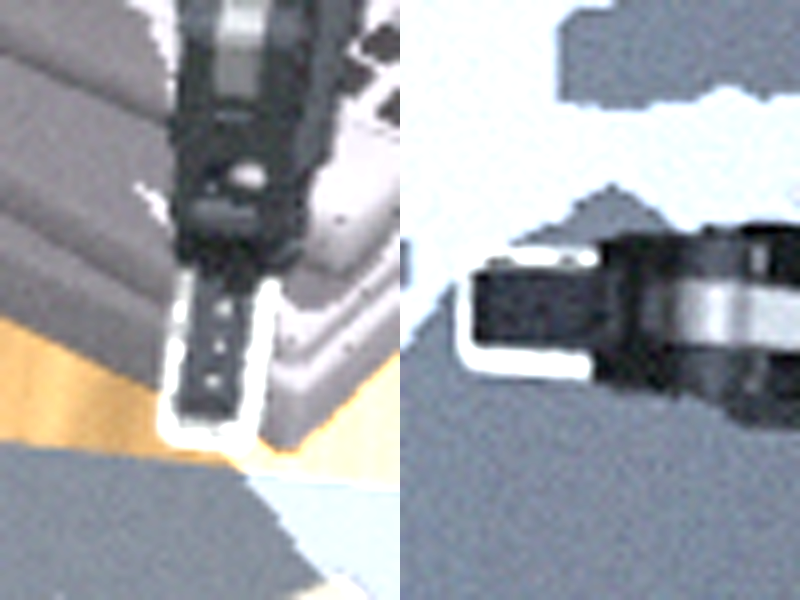

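```bash
python3 - <<'E'
from h import *
from rig import env
from scipy.spatial.transform import Rotation as R
X,e=tri((390.6,115.2),(457.5,314.4));s=env.sense();p=np.array(s['position']);M=R.from_rotvec(s['tcp_rot']).as_matrix()
print(X,e,p.round(1),'tip-TCP in tool axes',((X-p)@M).round(1));print(M.round(2))
X,e=tri((365+162/8,60+430/8),(450+62/8,275+250/8));print(X)
X,e=tri((365+250/8,60+440/8),(450+64/8,275+372/8));print(X)
E
```

```text
[ 414.6 -222.6  220.4] [array([0.5, 0. ]), array([-0. , -0.6])] [ 414.8 -207.7  187.3] tip-TCP in tool axes [-35.7   0.8   6.4]
[[ 0.   -0.99  0.11]
 [ 0.56  0.09  0.82]
 [-0.83  0.06  0.56]]
[ 425.4 -222.7  222.2]
[ 404.6 -222.5  222.4]
```

Both cameras put the visible fingertips 36 mm behind the reported TCP along the tool. The earlier upright view agrees, with a predicted row of about 165.6 against 164.7 seen. So the reported TCP is too far forward and I'll allow for 36 mm. Next I'll straighten the hand and go down to a reported z of 36, which puts the tips at about 72, then check.

```bash
python3 -m creep '{"twist":[[-0.12,0,0],[-0.12,0,0],[-0.12,0,0],[-0.12,0,0],[-0.12,0,0],[0,0,0],[0,0,0],[0,0,0],[0,0,0],[0,0,0],[0,0,0],[0,0,0],[0,0,0],[0,0,0],[0,0,0],[0,0,0],[0,0,0]],"dp":[[0,0,0],[0,0,0],[0,0,0],[0,0,0],[0,0,0],[0,0,-2],[0,0,-2],[0,0,-2],[0,0,-2],[0,0,-2],[0,0,-1],[0,0,-1],[0,0,-1],[0,0,-1],[0,0,-1],[0,0,0],[0,0,0]],"gripper":[0,0,0,0,0,0,0,0,0,0,0,0,0,0,0,0,0]}'; python3 - <<'E'
from h import *
from rig import capture,env
p=np.mean([env.sense()['position']],0);print(p.round(1))
o=[]
for n,x,y in(('side',350,140),('top',395,270)):
    i=capture(n)[:,:,::-1].copy()
    z=cv2.convertScaleAbs(cv2.resize(i[y:y+75,x:x+50],(400,600),interpolation=cv2.INTER_CUBIC),alpha=2,beta=10)
    for d,c in((0,(0,0,255)),(36,(0,255,0))):
        u=(proj(n,p+[0,6.4,d])-[x,y])*8;print(n,d,u.round());cv2.circle(z,tuple(map(int,u)),3,c,-1)
    o.append(z)
cv2.imwrite('pics/z5.png',np.hstack(o))
E
```

```text
clock: 8.4
position: [413.6, -209.4, 35.8]
tcp_rot: [-1.127, 1.26, 1.127]
force: [-0.4, -0.1, 0.6]
grip_width: -0.0
[ 413.6 -209.4   35.8]
side 0 [238. 424.]
side 36 [254. 326.]
top 0 [165. 302.]
top 36 [202. 311.]
```

View pics/z5.png

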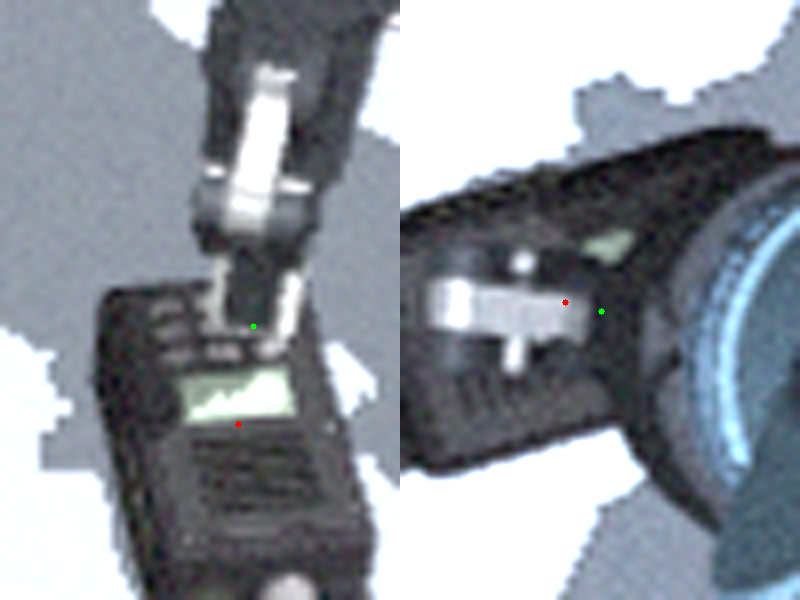

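The reported TCP (z 35.8) is already below the radio's face (37), yet there is no contact and the tips clearly float above it. That confirms the offset. Descending 1.6 cm, then holding.

```bash
python3 -m creep '{"twist":[[0,0,0],[0,0,0],[0,0,0],[0,0,0],[0,0,0],[0,0,0],[0,0,0],[0,0,0],[0,0,0],[0,0,0],[0,0,0],[0,0,0],[0,0,0],[0,0,0],[0,0,0],[0,0,0],[0,0,0],[0,0,0],[0,0,0],[0,0,0]],"dp":[[0,0,-0.8],[0,0,-0.8],[0,0,0],[0,0,0],[0,0,0],[0,0,0],[0,0,0],[0,0,0],[0,0,0],[0,0,0],[0,0,0],[0,0,0],[0,0,0],[0,0,0],[0,0,0],[0,0,0],[0,0,0],[0,0,0],[0,0,0],[0,0,0]],"gripper":[0,0,0,0,0,0,0,0,0,0,0,0,0,0,0,0,0,0,0,0]}'; python3 - <<'E'
from h import *
from rig import capture,env
x,y=340,150
i=capture('side')[:,:,::-1].copy();p=env.sense()['position'];print(p)
z=cv2.convertScaleAbs(cv2.resize(i[y:y+75,x:x+75],(600,600),interpolation=cv2.INTER_CUBIC),alpha=2,beta=10)
cv2.imwrite('pics/z6.png',z)
for X in(p+np.array([0,6.4,36]),[414.5,-210,37]):print(((proj('side',X)-[x,y])*8).round())
E
```

```text
clock: 10.5
position: [413.8, -209.2, 20.0]
tcp_rot: [-1.127, 1.26, 1.127]
force: [0.4, 0.4, 0.0]
grip_width: -0.001
[ 413.75224572 -209.09936463   19.96956652]
[326. 291.]
[318. 321.]
```

View pics/z6.png

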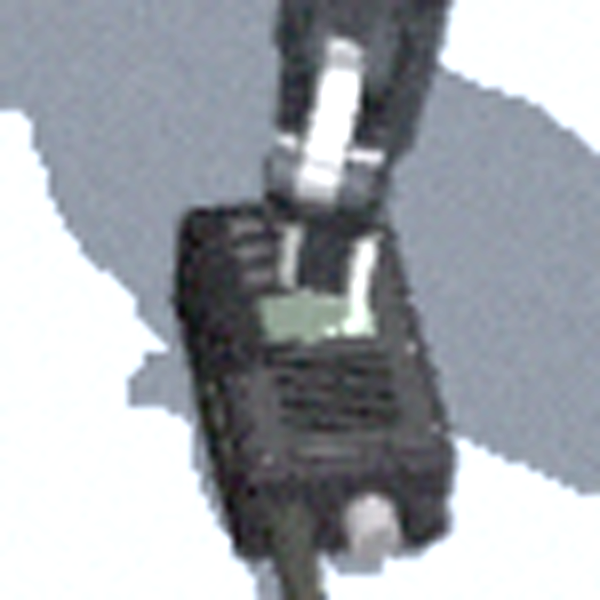

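The tips stand over the middle of the radio (zoom ≈(320,295); predicted (326,291)), with a gap of about 2 cm. I'll hold a bit longer, then rise.

```bash
python3 -m creep '{"twist":[[0,0,0],[0,0,0],[0,0,0],[0,0,0],[0,0,0],[0,0,0],[0,0,0],[0,0,0],[0,0,0],[0,0,0],[0,0,0],[0,0,0],[0,0,0],[0,0,0],[0,0,0],[0,0,0],[0,0,0],[0,0,0],[0,0,0],[0,0,0]],"dp":[[0,0,0],[0,0,0],[0,0,0],[0,0,0],[0,0,0],[0,0,0],[0,0,0],[0,0,0],[0,0,0],[0,0,0],[0,0,2.5],[0,0,2.5],[0,0,2.5],[0,0,2.5],[0,0,2.5],[0,0,2.5],[0,0,2.5],[0,0,2.5],[0,0,2.5],[0,0,2.5]],"gripper":[0,0,0,0,0,0,0,0,0,0,0,0,0,0,0,0,0,0,0,0]}' && python3 -m creep '{"twist":[[0,0,0],[0,0,0],[0,0,0],[0,0,0],[0,0,0],[0,0,0],[0,0,0],[0,0,0],[0,0,0],[0,0,0],[0,0,0],[0,0,0],[0,0,0],[0,0,0],[0,0,0],[0,0,0],[0,0,0],[0,0,0]],"dp":[[0.3,3,0],[0.3,3,0],[0.3,3,0],[0.3,3,0],[0.3,3,0],[0.3,3,0],[0.3,3,0],[0.3,3,0],[0.3,3,0],[0.3,3,0],[2.7,0.8,0],[2.7,0.8,0],[2.7,0.8,0],[2.7,0.8,0],[2.7,0.8,0],[2.7,0.8,0],[2.7,0.4,0],[0,0,0]],"gripper":[0,0,0,0,0,0,0,0,0,0,0,0,0,0,0,0,0,0]}'
```

```text
clock: 12.55
position: [413.3, -209.2, 270.9]
tcp_rot: [-1.126, 1.259, 1.127]
force: [0.7, 0.6, 0.5]
grip_width: -0.001
clock: 14.35
position: [634.9, 143.6, 268.5]
tcp_rot: [-1.13, 1.261, 1.126]
force: [-0.5, -0.7, 0.4]
grip_width: 0.001
```

```bash
python3 -m creep '{"twist":[[0,0,0],[0,0,0],[0,0,0],[0,0,0],[0,0,0],[0,0,0],[0,0,0],[0,0,0],[0,0,0],[0,0,0],[0,0,0],[0,0,0],[0,0,0],[0,0,0]],"dp":[[-0.1,0,-2],[0,0,-2],[0,0,-2],[0,0,-2],[0,0,-2],[0,0,-2],[0,0,-2],[0,0,-2],[0,0,-1],[0,0,-1],[0,0,-1],[0,0,-1],[0,0,0],[0,0,0]],"gripper":[0,0,0,0,0,0,0,0,0,0,0,0,0,0]}'; python3 - <<'E'
from h import *
from rig import capture,env
s=capture('side')[:,:,::-1].copy();t=capture('top')[:,:,::-1].copy();p=np.array(env.sense()['position']);print(p)
o=[]
for n,i,x,y in(('side',s,190,240),('top',t,180,130)):
    z=cv2.convertScaleAbs(cv2.resize(i[y:y+120,x:x+80],(400,600),interpolation=cv2.INTER_CUBIC),alpha=1.8,beta=10)
    for X,c in((p+[0,6.4,36],(0,255,0)),([631,142.5,53],(0,0,255))):
        u=(proj(n,X)-[x,y])*5;print(n,u.round());cv2.circle(z,tuple(map(int,u)),2,c,-1)
    o.append(z)
cv2.imwrite('pics/z7.png',np.hstack(o))
E
```

```text
clock: 15.75
position: [631.9, 142.8, 70.0]
tcp_rot: [-1.127, 1.26, 1.127]
force: [0.0, 0.6, 0.4]
grip_width: -0.005
[632.46534065 142.88513377  70.68325664]
side [187. 325.]
side [217. 390.]
top [165. 243.]
top [210. 277.]
```

View pics/z7.png

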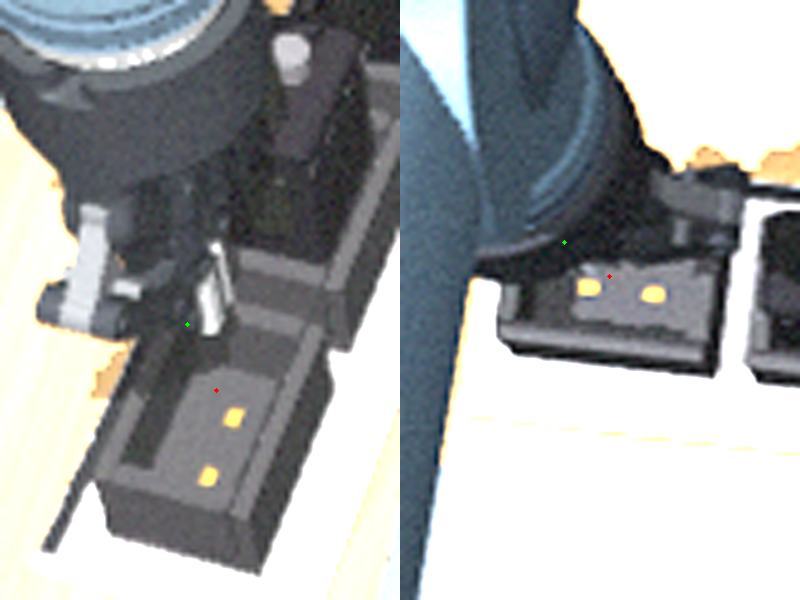

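The tips are over the cup's centre line. The top view shows the knuckles reaching about 57 mm along the row, too near the neighbour's antenna (62 mm) for comfort. I'll rise, turn the hand 90° and come down with the jaws across the row.

```bash
python3 -m creep '{"twist":[[0,0,0],[0,0,0],[0,0,0],[0,0,-0.14],[0,0,-0.14],[0,0,-0.14],[0,0,-0.14],[0,0,-0.14],[0,0,-0.14],[0,0,-0.14],[0,0,-0.14],[0,0,-0.14],[0,0,-0.14],[0,0,-0.14],[0,0,0],[0,0,0]],"dp":[[0,0,3],[0,0,3],[0,0,3],[0,0,0],[0,0,0],[0,0,0],[0,0,0],[0,0,0],[0,0,0],[0,0,0],[0,0,0],[0,0,0],[0,0,0],[0,0,0],[0,0,0],[0,0,0]],"gripper":[0,0,0,0,0,0,0,0,0,0,0,0,0,0,0,0]}'; python3 -c "
from rig import env
from scipy.spatial.transform import Rotation as R
s=env.sense();print(s['qpos'],s['position'],R.from_rotvec(s['tcp_rot']).as_matrix().round(2))"
```

```text
clock: 17.45
position: [632.0, 143.1, 160.4]
tcp_rot: [0.06, 1.569, -0.06]
force: [0.0, 0.5, -0.5]
grip_width: 0.005
[-0.96628932  0.56956969  0.93447804  1.66940866 -0.49371551  1.15662313
  0.02050679] [632.01118211 143.05508242 160.4015104 ] [[ 0.    0.08  1.  ]
 [ 0.    1.   -0.08]
 [-1.    0.    0.  ]]
```

```bash
python3 -m creep '{"twist":[[0,0,0],[0,0,0],[0,0,0],[0,0,0],[0,0,0],[0,0,0],[0,0,0],[0,0,0],[0,0,0],[0,0,0],[0,0,0],[0,0,0]],"dp":[[-0.1,0,-2],[0,0,-2],[0,0,-1],[0,0,-1],[0,0,-1],[0,0,-1],[0,0,-1],[0,0,-1],[0,0,-1],[0,0,-1],[0,0,-0.3],[0,0,0]],"gripper":[0,0,0,0,0,0,0,0,0,0,0,0]}' && python3 -m creep '{"twist":[[0,0,0],[0,0,0],[0,0,0],[0,0,0],[0,0,0],[0,0,0],[0,0,0],[0,0,0],[0,0,0],[0,0,0],[0,0,0],[0,0,0],[0,0,0],[0,0,0],[0,0,0],[0,0,0],[0,0,0],[0,0,0],[0,0,0],[0,0,0]],"dp":[[0,0,0],[0,0,0],[0,0,0],[0,0,0],[0,0,0],[0,0,0],[0,0,0],[0,0,0],[0,0,0],[0,0,0],[0,0,0],[0,0,0],[0,0,0],[0,0,0],[0,0,0],[0,0,0],[0,0,0],[0,0,0],[0,0,0],[0,0,0]],"gripper":[0,0,0,0,0,0,0,0,0,0,0,0,0,0,0,0,0,0,0,0]}'; python3 - <<'E'
from h import *
from rig import capture
# lowest bright pad edge (pads white) around the cup in the side view vs. prediction
a=cv2.imread('pics/side0.png').astype(int);b=capture('side')[:,:,::-1].astype(int)
d=(np.abs(a-b).max(2)>35).astype(np.uint8)
n,l,st,_=cv2.connectedComponentsWithStats(d[:, :300]);k=1+st[1:,4].argmax();m=l==k
for r in range(298,326,2):
    c=np.where(m[r,200:270])[0]+200;print(r,(c.min(),c.max(),len(c)) if len(c) else None)
for z in(66,70,73,77):print(z,[proj('side',[631,142.5+w,z]).round(1) for w in(11,-11)])
E
```

```text
clock: 18.65
position: [630.2, 142.8, 36.1]
tcp_rot: [0.062, 1.571, -0.063]
force: [-0.4, 1.2, 0.3]
grip_width: -0.004
clock: 20.65
position: [630.8, 142.8, 37.0]
tcp_rot: [0.063, 1.57, -0.063]
force: [-0.5, -0.1, 0.2]
grip_width: 0.003
298 (np.int64(200), np.int64(221), 22)
300 (np.int64(200), np.int64(220), 21)
302 (np.int64(203), np.int64(220), 18)
304 (np.int64(205), np.int64(218), 14)
306 (np.int64(208), np.int64(217), 10)
308 (np.int64(211), np.int64(216), 6)
310 (np.int64(215), np.int64(215), 1)
312 None
314 None
316 None
318 None
320 None
322 None
324 None
66 [array([230.7, 319.9]), array([234.2, 308.5])]
70 [array([230.4, 318.7]), array([233.9, 307.3])]
73 [array([230.2, 317.8]), array([233.7, 306.3])]
77 [array([229.9, 316.6]), array([233.4, 305.1])]
```

```bash
python3 - <<'E'
from h import *
from rig import capture
a=cv2.imread('pics/side0.png');b=capture('side')[:,:,::-1]
d=np.abs(cv2.GaussianBlur(a,(3,3),0).astype(int)-cv2.GaussianBlur(b,(3,3),0)).max(2)
for r in range(296,330,2):print(r,''.join('#' if v>25 else '+' if v>12 else '.' for v in d[r,205:262]))
E
```

```text
296 ###################+######..........+++++..+###.+++++.+++
298 ##################..+#####.++++..+++++++..............++.
300 #################..++++++++###+.....++...................
302 ################..++#+++++++##+++++++++++................
304 ###############....+###......++..+++++++++++++...........
306 ...###########+++.#######+..............++++++++++.......
308 ++++..######+..++.#########+................+++++.......+
310 ++++++....++......##########+................++...+###..+
312 ++++++++++........+##########......................++..++
314 ++++++++++.........##########.++++.................++++++
316 ++++++++...........+####+####+.++...................+++++
318 ++++++++..............+++.....+++...................+++++
320 +++++++....................+++.....................++++++
322 ++++++.........................+++................+++++++
324 +++++.........................+++................++++++++
326 ++++.............................................++++++++
328 +++.............................................+++++++++
```

The tip's lower edge is seen at row ≈317.5, columns 223–234; the prediction for z 73 was (230,317.8), so the tips are 2 cm above the mouth. I'll hold a little more, then withdraw.

```bash
python3 -m creep '{"twist":[[0,0,0],[0,0,0],[0,0,0],[0,0,0],[0,0,0],[0,0,0],[0,0,0],[0,0,0],[0,0,0],[0,0,0],[0,0,0],[0,0,0],[0,0,0],[0,0,0],[0,0,0],[0,0,0]],"dp":[[0,0,0],[0,0,0],[0,0,0],[0,0,0],[0,0,0],[0,0,0],[0,0,2],[0,0,2.5],[0,0,2.5],[0,0,2.5],[0,0,2.5],[0,0,2.5],[0,0,2.5],[0,0,2.5],[0,0,2.5],[0,0,0]],"gripper":[0,0,0,0,0,0,0,0,0,0,0,0,0,0,0,0]}' && python3 -m creep '{"twist":[[0,0,0],[0,0,0],[0,0,0],[0,0,0],[0,0,0],[0,0,0],[0,0,0],[0,0,0],[0,0,0],[0,0,0],[0,0,0],[0,0,0]],"dp":[[-2,2,0.5],[-2,2,0.5],[-2,2,0.5],[-2,2,0.5],[-2,2,0.5],[-2,2,0.5],[-2,2,0.5],[-2,2,0.5],[-2,2,0.5],[-2,2,0.5],[0,0,0],[0,0,0]],"gripper":[0,0,0,0,0,0,0,0,0,0,0,0]}'; python3 - <<'E'
from rig import capture
import cv2,numpy as np
for c,w in(('side',(slice(130,240),slice(355,400))),('side',(slice(290,350),slice(205,260))),('side',(slice(345,420),slice(325,390))),('top',(slice(155,215),slice(320,450))),('top',(slice(275,335),slice(360,455)))):
    a=cv2.imread(f'pics/{c}0.png').astype(int);b=capture(c)[:,:,::-1].astype(int);print(c,(np.abs(a-b).max(2)[w]>40).mean().round(3))
E
```

```text
clock: 22.35
position: [633.8, 142.1, 263.0]
tcp_rot: [0.066, 1.561, -0.061]
force: [-0.0, -0.0, 0.5]
grip_width: -0.001
clock: 23.55
position: [430.2, 343.0, 306.9]
tcp_rot: [0.061, 1.57, -0.062]
force: [1.2, 0.4, 0.1]
grip_width: 0.001
side 0.597
side 0.0
side 0.273
top 0.0
top 0.077
```

```bash
python3 - <<'E'
from rig import capture,trace,env
import cv2
b=capture('top')[:,:,::-1].copy();a=cv2.imread('pics/top0.png')
for n,(x0,x1,y0,y1) in dict(loose=(365,455,280,332),faulty=(155,228,283,332),cups=(190,450,158,240),calc=(262,318,280,355)).items():
    r=cv2.matchTemplate(b[y0-6:y1+6,x0-6:x1+6],a[y0:y1,x0:x1],cv2.TM_CCOEFF_NORMED);_,v,_,l=cv2.minMaxLoc(r);print(n,round(v,3),l[0]-6,l[1]-6)
env.hand_in();print(env.sense()['clock'])
E
```

```text
loose 0.956 0 0
faulty 0.994 0 0
cups 0.944 0 0
calc 0.851 0 0
the job is handed in; nothing more can be done
the job is handed in; nothing more can be done
```

I pointed at the complete radio, then at the mouth of the empty charger cup (the leftmost one), then drew the hand well away and handed the job in at about 24 s.

- **Radio:** I held the shut fingertips about 2 cm above the middle of the complete radio for about 2.7 s.
- **Cup:** I held about 2 cm above its mouth for about 2.7 s, with the jaws turned across the row to clear the neighbouring radio's antenna.
- **Withdrawal:** the tips ended more than 35 cm from both points.

**Reported hand position:** it disagreed with the cameras. Both views put the real fingertips about 36 mm behind the reported point along the fingers, so I set the heights by the cameras. At each pointing height the tip then appeared in the side view within about 1 px of where I expected it.

**Cup position:** the two views placed the cup mouth up to 5 mm apart along the row, so I aimed between them.

**Final checks:** matching the top view against the first picture showed no shift in either loose radio, the charger row or the calculator. The force readings I took stayed at noise level throughout. A simple side-view comparison at the end differed around both loose radios. I put that down to the arm and its shadow but did not look at the picture, having used all 12 views.

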